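# Show the grill lifter to the inspection camera

### The arm

A 6-joint arm with a two-finger parallel gripper is mounted at the origin on the work surface. World frame = base frame: x ahead of the robot, y to its left, z up, the work surface at z = 0. Lengths are in m, angles in degrees, forces in N, time in s.
With the tool pointing down it reaches from about 0.375 to 0.9 m from the base axis. Payload 3.1 kg.
Tool frame: the origin (TCP) lies midway between the tips of the shut fingers; the grasp point (between the pads) lies bot.hold_point_z behind it (bot.hold_point_z is the distance from the TCP to the grasp point, in m); z points along the fingers, y is the direction in which the jaws open and shut (so a half turn about z gives the same grasp; the last joint's range is limited). The gripper opens to 87 mm and grips with 3 to 60 N. Pads are 19 mm wide; open, the fingers measure 117 mm over their backs; the gripper's body (75 mm by 190 mm) begins 51 mm behind the grasp point.
Start: joints at [65.117, 30.224, 82.088, -0, 67.689, -10.227], TCP at [0.158, 0.605, 0.223] pointing down, gripper open.
Joint ranges: [-176.69, 176.69], [-43.24, 126.21], [12.49, 139.97], [-82, 262], [0, 151.66], [-163.58, 163.58]. Speed limits (degrees/s): [159.86, 159.86, 180, 180, 180, 180].

### API

Orientations are given as a 3x3 rotation matrix whose columns are the frame's x, y, z axes.
In Python, from rig import bot, vision gives the robot as it stands.
- The arm moves only by the shell command python3 -m inch 'ROWS'. ROWS is JSON, a list of rows, each a list of 5 numbers: the finger opening in mm, from 0 to 87, then the shift along the tool's x, y, z in mm, then the turn about the tool's z in rad. In form: [[hand, dx, dy, dz, roll], ...]. A call has 1 to 8 rows; each row is the pose to reach, as a shift and turn from the pose measured when the call began, along the tool's axes at that moment; what a row does not reach only later rows make up. A row lasts 1/10 s, in which the tool goes at most 50 mm and 8.59 degrees, less where a joint would pass 70% of its speed; a pose out of reach is approached as far as the arm can. A call with a gripper value outside its range is refused whole. The fingers move at their own pace and stop on an object; the grip force is fixed at half the most. Time passes only in rows, so rows that repeat a pose let the fingers close. It gives the time, the measured TCP pose, the force and the opening at its end, in the units of the state.
- bot.read_state(): the state, without advancing time (a new reading comes with each control period).
- vision.capture(name): name is "side" or "top"; returns (picture, depth): 400x640x3 uint8, red, green, blue; 400x640 float32, m along the optical axis (not along the pixel's ray), 0 where there is no reading.
- vision.camera_model(name): a dict with "intrinsics" (3x3 intrinsics, pixels), "camera_from_world" (4x4, takes a point from world to camera coordinates). Camera axes: x right, y down, z forward; pixel columns grow to the right and rows downward; lengths in m; the calibration is good to about 2 mm. A picture is of the moment at which its call begins. camera_model takes no time and is no camera call.
- bot.hand_in(): hands the job in, once; it reports no verdict.
The state is a dict: "time_s": time; "joint_positions": joint angles; "qvel": joint speeds; "tau": joint torques, N m; "position": TCP position; "tcp_rot": TCP orientation; "force": force on the tool from outside, world axes, zero at the start; "moment": the same for the moment, N m; "opening": opening from 0.0 (shut) to 1.0 (fully open).
Only numpy, scipy, OpenCV 4.12 (cv2) and the standard library are available. Lean on these libraries where they do the work, as an engineer would, in place of code of your own. Each camera call takes 0.05 s, during which the arm holds its last target. There are 200 camera calls.

### The job

Take the grill lifter (the flat one with the wide slotted blade) up and off its peg on the hanging rail and show it to the small inspection camera: finish while still holding it still in the air, handle up and blade straight down, the flat of the blade squarely facing the lens (either side), the middle of the blade straight in front of the middle of the lens and 15 cm from the glass. Do not let go at the end; leave the brush and fork hanging, leave the mug and bottle where they are, and do not bump the camera.

Things in the scene. Friction and masses are not known exactly. Their poses are not given: they have to be found in the camera images.
- stand: Fixed steel hanging rail. Origin on the work surface under its bar (400 mm along y, 16 deep, top at 285 mm; posts at y +-192). Three 8 mm pegs at y -125, 0, 125, axis 275 mm high, run 70 mm to -x (about to the robot) and end in a tip turned up 12 mm above the peg's top: raise a tool 12 to 32 mm (22 best), then draw it to -x past the tip. Tools hang some 38 mm off the bar's centre, in any order.
- lifter: Steel grill lifter, 0.13-0.25 kg, hanging blade down. Slotted end 28 mm wide, 8 thick; slot 18 wide, 40 high, peg through it. Origin: under the 6 mm bar closing the slot's top, where it rests on the peg. z up the handle, x normal to the flat (hung: as the rail's x), y across. Handle 22 wide, 12 thick, z -50 to -130 mm; blade 86 wide, 90 high, 3 thick, with three slots, z -150 to -240.
- lifter_grip (a point): Point on the lifter for gripping from above across the 28 mm wide slotted end (fingers either side along the lifter's y, peg running between them): 22 mm below the lifter's origin, in the middle of the slot. Axes as the lifter's.
- lifter_blade (a point): Middle of the lifter's blade, 195 mm below its origin; x is normal to the blade's flat, z up the handle.
- camera: Small black inspection camera on a round 100 mm steel foot, fixed to the work surface. Origin: centre of the foot's underside; x is the level direction the lens looks in, z up. The box-shaped head, 50 x 60 x 48 mm, sits on a post; its height differs from start to start (lens centre 110 to 150 mm above the work surface) and then stays.
- lens (a point): Centre of the camera's lens glass (26 mm across), 44 mm in front of the foot's axis. x points straight out of the lens (level), z up. The blade's middle belongs 150 mm from here along x.
- brush: Steel-bristle brush with a wooden back, on another peg, to be left hanging; 238 mm long, head 44 mm wide, bristles on its -x side, same slotted end (28 x 8 mm) and origin at the top of its slot as the lifter; z up the handle.
- fork: Two-tined meat fork with a dark wooden handle, on the remaining peg, to be left hanging; 244 mm long, 34 mm wide at the tines, same slotted end (28 x 8 mm) and origin at the top of its slot as the lifter; z up the handle.
- mug: Ceramic mug, 80 mm across, 92 mm high, standing behind the rail, to be left alone. Origin: centre of its underside.
- bottle: Plastic condiment bottle with flip-top lid, 60 mm across, 160 mm high, standing upright beyond where the blade is shown, to be left alone. Origin: centre of its underside.
There are look-alikes about, which are no part of the job. There is more than one size of the lifter; the one meant has the size given above.

How it is judged:
By the outcome, as a careful person would: the job done as asked, in the order asked, and still so for the second after the job is handed in, while the arm keeps its last pose, push and grip.
It also fails if it takes over 45 s, if anything falls off the work surface, if the arm or the gripper's body presses on something with over 40 N, if the wrist force passes 120 N, or if a joint passes its speed limit or range.

## Working session

There is one attempt and no reset: what is moved stays moved. The work goes in short steps, Python scripts to look and compute and a shell command to move; the robot and the scene stay as the last step left them, time stands still between calls to the robot, and variables do not carry over. Pictures are saved under pics/ and viewed, about 8 in all and at most 12, crops included, and the job is handed in when it is done.

```bash
ls; mkdir -p pics; cat > h.py <<'E'
import numpy as np, cv2
from rig import bot, vision
def cap(n):
    p,d=vision.capture(n); m=vision.camera_model(n); K=np.array(m["intrinsics"]); T=np.linalg.inv(np.array(m["camera_from_world"]))
    v,u=np.mgrid[:400,:640]
    P=np.stack([(u-K[0,2])/K[0,0]*d,(v-K[1,2])/K[1,1]*d,d],-1)
    W=P@T[:3,:3].T+T[:3,3]; W[d==0]=np.nan
    return p,d,W
def save(p,f,s=1): cv2.imwrite(f,cv2.resize(p[...,::-1],None,fx=s,fy=s,interpolation=cv2.INTER_CUBIC))
E
python3 - <<'E'
from h import *
for n in("side","top"):
    p,d,W=cap(n); save(p,f"pics/{n}0.png",1.25); np.savez(f"{n}0.npz",p=p,W=W)
    m=vision.camera_model(n); print(n,m["intrinsics"],np.linalg.inv(m["camera_from_world"]).round(3))
s=bot.read_state(); print(s, bot.hold_point_z)
E
```

```text
pics
side [[379.9348118    0.         322.25091781]
 [  0.         379.9348118  200.94138179]
 [  0.           0.           1.        ]] [[-0.952 -0.234  0.2    0.37 ]
 [-0.307  0.711 -0.632  0.585]
 [ 0.006 -0.663 -0.749  0.971]
 [ 0.     0.     0.     1.   ]]
top [[361.90299431   0.         320.58571588]
 [  0.         361.90299431 199.82748347]
 [  0.           0.           1.        ]] [[-5.600e-02 -9.770e-01  2.060e-01  4.050e-01]
 [-9.980e-01  5.500e-02 -1.000e-02 -6.700e-02]
 [-1.000e-03 -2.060e-01 -9.780e-01  1.014e+00]
 [ 0.000e+00  0.000e+00  0.000e+00  1.000e+00]]
{'time_s': 0.1, 'joint_positions': array([ 6.51159996e+01,  3.02728789e+01,  8.21490914e+01, -8.85845259e-04,
        6.76894123e+01, -1.02270200e+01]), 'qvel': array([-0.04984129, -0.04918126, -0.12619169,  0.04301552, -0.01493396,
       -0.00181067]), 'tau': array([-1.17559316e-04, -4.40987742e+01, -1.77148980e+01,  6.34862389e-02,
        5.33889933e-02, -6.15782574e-05]), 'position': array([0.15783567, 0.60406047, 0.22167739]), 'tcp_rot': array([[-9.67459365e-01,  2.53025154e-01, -8.05022393e-04],
       [ 2.53026218e-01,  9.67457804e-01, -1.76953379e-03],
       [ 3.31088637e-04, -1.91564381e-03, -9.99998110e-01]]), 'force': array([ 0.57805107,  0.34126276, -0.53373628]), 'moment': array([0.0378182 , 0.03498211, 0.01626715]), 'opening': 0.9979248518078538} 0.0187
```

View pics/side0.png

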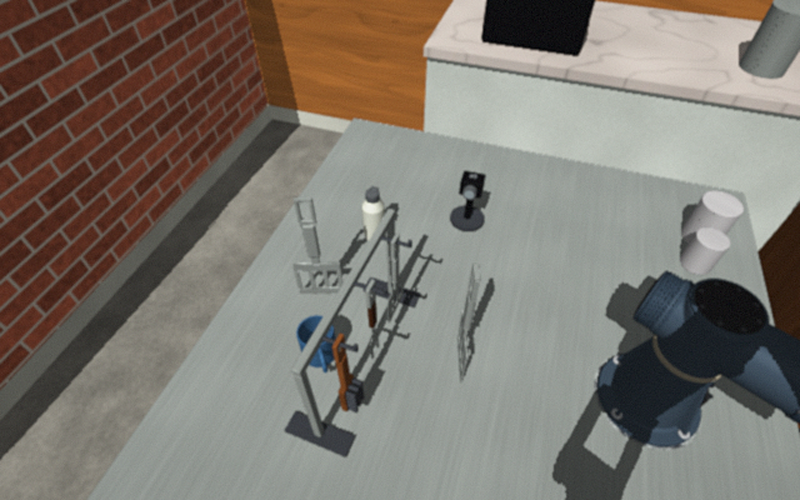

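View pics/top0.png

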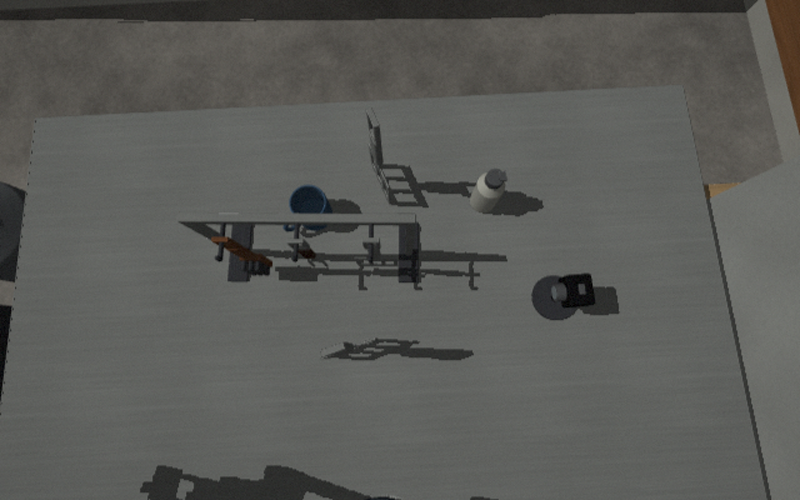

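The side picture (800x500 px) shows the brush at (343,370), the fork at (372,300) and something thin on the third peg at (393,260). Lifter-shaped free-standing items are at (318,250) and (468,320). The inspection camera is at (470,195).

The candidates for the lifter are those last three lifter-like things. The description says it hangs on a peg, so it should be the one at (393,260). I'll check that in a crop and measure.

```bash
python3 - <<'E'
from h import *
a=np.load("side0.npz");b=np.load("top0.npz")
c1=cv2.resize(a["p"][150:310,215:400],None,fx=3.2,fy=3.2,interpolation=cv2.INTER_CUBIC)
c2=cv2.resize(b["p"][160:300,130:400],None,fx=2.2,fy=2.2,interpolation=cv2.INTER_CUBIC)
save(c1,"pics/c1.png");
# rail bar: points z in .275-.292 
for n,D in(("side",a),("top",b)):
    W=D["W"];Z=W[...,2]; v,u=np.mgrid[:400,:640]
    m=(abs(Z-.285)<.006)&(W[...,0]>.3)&(W[...,0]<.9)&(abs(W[...,1])<.5)
    P=W[m]; print(n,m.sum(),P.min(0).round(3),P.max(0).round(3))
    (vx,vy,x0,y0)=cv2.fitLine(P[:,:2].astype(np.float32),cv2.DIST_HUBER,0,.01,.01).ravel()
    print("bar dir",vx,vy,x0,y0, "ang",np.degrees(np.arctan2(vy,vx)))
    t=(P[:,:2]-[x0,y0])@[vx,vy];print("ext",np.percentile(t,[0.5,99.5]), np.array([x0,y0])+np.mean(np.percentile(t,[.5,99.5]))*np.array([vx,vy]))
W=a["W"]
for n,(x0,x1,y0,y1) in dict(third=(385,405,195,305),front=(455,485,260,385),back=(293,345,198,295),cam=(445,490,165,235)).items():
    s=W[int(y0/1.25):int(y1/1.25),int(x0/1.25):int(x1/1.25)].reshape(-1,3); s=s[s[:,2]>.02]
    print(n,len(s),np.nanpercentile(s,[2,50,98],axis=0).round(3).tolist())
W=b["W"];s=W[210:260,420:485].reshape(-1,3);q=s[s[:,2]>.02];print("camtop",len(q),np.nanpercentile(q,[2,50,98],axis=0).round(3).tolist())
E
```

```text
side 1374 [ 0.396 -0.102  0.279] [0.797 0.299 0.291]
bar dir 0.04452123 0.9990084 0.62349194 0.11753329 ang 87.44827
ext [-0.21389034  0.18045544] [0.62274766 0.10083242]
top 1907 [ 0.396 -0.102  0.279] [0.793 0.297 0.291]
bar dir 0.0510019 0.99869853 0.62051666 0.09712575 ang 87.07653
ext [-0.19655395  0.19736932] [0.62053745 0.0975329 ]
third 752 [[0.559, -0.094, 0.039], [0.581, -0.035, 0.21], [0.62, 0.018, 0.287]]
front 620 [[0.39, -0.008, 0.023], [0.405, 0.05, 0.2], [0.421, 0.09, 0.321]]
back 1064 [[0.63, -0.055, 0.023], [0.779, -0.034, 0.151], [0.83, 0.128, 0.32]]
cam 454 [[0.461, -0.432, 0.029], [0.489, -0.394, 0.148], [0.518, -0.366, 0.165]]
camtop 777 [[0.461, -0.434, 0.123], [0.489, -0.4, 0.157], [0.519, -0.368, 0.167]]
```

View pics/c1.png

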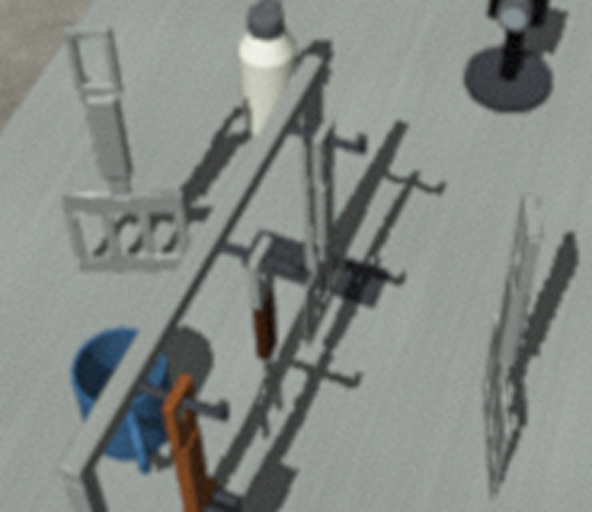

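The crop shows the hanging lifter edge-on on the rail's -y peg, at crop (318,200). The fork is on the middle peg and the brush on the +y peg. The look-alikes stand free, the front one being an obstacle at about (0.405, 0.05) and 0.32 m high. I'll refine the poses of the lifter, rail and lens.

```bash
python3 - <<'E'
from h import *
a=np.load("side0.npz");b=np.load("top0.npz")
R0=np.array([.6207,.0985]);th=np.radians(-2.8);rx=np.array([np.cos(th),np.sin(th)]);ry=np.array([-rx[1],rx[0]])
for n,D in(("side",a),("top",b)):
    W=D["W"].reshape(-1,3); r=np.c_[(W[:,:2]-R0)@rx,(W[:,:2]-R0)@ry,W[:,2]]
    m=(r[:,0]>-.06)&(r[:,0]<-.02)&(abs(r[:,1]+.125)<.06)&(r[:,2]>.02)
    q=r[m]
    for lo,hi in((.02,.06),(.06,.13),(.15,.22),(.24,.30)):
        k=q[(q[:,2]>lo)&(q[:,2]<hi)]
        if len(k)>4: print(n,lo,len(k),np.percentile(k,[3,50,97],axis=0).round(4).tolist())
    m=(W[:,2]>.1)&(W[:,0]>.43)&(W[:,0]<.56)&(W[:,1]<-.32)&(W[:,1]>-.47)
    C=W[m]; print("head z max",np.percentile(C[:,2],98))
    T=C[C[:,2]>np.percentile(C[:,2],98)-.006]
    print("toprect",cv2.minAreaRect(T[:,:2].astype(np.float32)*1000))
    m=(W[:,2]>.004)&(W[:,2]<.02)&(W[:,0]>.40)&(W[:,0]<.60)&(W[:,1]<-.3)&(W[:,1]>-.5)
    F=W[m];print("foot",len(F),cv2.minEnclosingCircle(F[:,:2].astype(np.float32)*1000),np.percentile(F,[2,98],axis=0).round(3).tolist()) if len(F)>5 else 0
# front face, side view: gray lens
p=a["p"];W=a["W"]
print("px",[ (v,u,p[v,u].tolist(),W[v,u].round(3).tolist()) for v in range(136,170,3) for u in range(368,391,4)])
E
```

```text
side 0.02 53 [[-0.0375, -0.1609, 0.0402], [-0.0361, -0.12, 0.053], [-0.0344, -0.0859, 0.0595]]
side 0.06 150 [[-0.0377, -0.1667, 0.0625], [-0.0362, -0.1168, 0.1041], [-0.0336, -0.0814, 0.1291]]
side 0.15 108 [[-0.0418, -0.1327, 0.1545], [-0.0393, -0.1159, 0.1904], [-0.0303, -0.1126, 0.2189]]
side 0.24 128 [[-0.0578, -0.1374, 0.2421], [-0.0371, -0.1221, 0.2768], [-0.0229, -0.1097, 0.2864]]
head z max 0.16500510028855817
toprect ((491.3968811035156, -407.6721496582031), (43.39934539794922, 53.8160285949707), 85.75334167480469)
foot 456 ((494.2533264160156, -401.4345703125), 124.2790756225586) [[0.435, -0.471, 0.004], [0.574, -0.334, 0.017]]
top 0.02 51 [[-0.0372, -0.1619, 0.0421], [-0.0365, -0.1257, 0.0463], [-0.0358, -0.0876, 0.0595]]
top 0.06 95 [[-0.0375, -0.1663, 0.0605], [-0.0366, -0.1232, 0.1168], [-0.0338, -0.0834, 0.1299]]
top 0.15 40 [[-0.0422, -0.1359, 0.1556], [-0.0413, -0.1293, 0.1889], [-0.0362, -0.1213, 0.2161]]
top 0.24 143 [[-0.0567, -0.1381, 0.2408], [-0.038, -0.1249, 0.2802], [-0.022, -0.1126, 0.2875]]
head z max 0.1668917434091965
toprect ((490.3927917480469, -409.01
[... 3128 characters left out ...]
 (163, 384, [64, 64, 60], [0.467, -0.485, 0.002]), (163, 388, [67, 73, 71], [0.453, -0.49, 0.002]), (166, 368, [61, 67, 69], [0.518, -0.439, 0.013]), (166, 372, [28, 28, 30], [0.5, -0.411, 0.043]), (166, 376, [10, 9, 17], [0.485, -0.402, 0.056]), (166, 380, [38, 41, 43], [0.476, -0.452, 0.013]), (166, 384, [82, 87, 85], [0.464, -0.473, -0.001]), (166, 388, [128, 132, 130], [0.45, -0.478, -0.001]), (169, 368, [56, 60, 66], [0.515, -0.425, 0.011]), (169, 372, [26, 24, 25], [0.498, -0.408, 0.032]), (169, 376, [12, 13, 14], [0.484, -0.403, 0.041]), (169, 380, [68, 70, 76], [0.473, -0.435, 0.015]), (169, 384, [79, 84, 86], [0.459, -0.437, 0.018]), (169, 388, [153, 161, 155], [0.446, -0.46, 0.0])]
```

```bash
python3 -m inch '[[60,0,0,-50,0],[60,0,0,-100,0],[60,0,0,-150,0],[60,0,0,-200,0],[60,-37,-33,-200,-0.05],[60,-74,-66,-200,-0.1],[60,-111,-99,-200,-0.15],[60,-148,-132,-200,-0.208]]'
python3 - <<'E'
from h import *
s=bot.read_state(); R=s["tcp_rot"];t=np.array([.5772,-.0240,.42])
print(s["joint_positions"],R.T@(t-s["position"])*1000, "yaw err",87.2-np.degrees(np.arctan2(R[1,1],R[0,1])), s["opening"])
E
```

```text
time_s: 0.9
position: [0.2681, 0.4375, 0.4215]
tcp_rot: [[-0.999, 0.045, -0.001], [0.045, 0.999, -0.002], [0.001, -0.002, -1.0]]
force: [1.8, 0.1, 0.1]
opening: 0.69
[ 4.60342248e+01  1.10933292e+01  8.03929184e+01 -5.16668307e-02
  8.86494168e+01 -4.14091288e+01] [-329.34065682 -447.23726188    2.29888036] yaw err -0.24469302232108703 0.6895557470149516
```

```bash
python3 -m inch '[[60,-29,-40,0,0],[60,-58,-80,0,0],[60,-87,-120,0,0],[60,-116,-160,0,0],[60,-145,-200,0,0],[60,-174,-240,0,0],[60,-203,-280,0,0],[60,-232,-320,0,0]]'; python3 -m inch '[[60,-29,-40,0,0],[60,-58,-80,0,0],[60,-87,-120,0,0],[60,-97,-127,0,0],[60,-97,-127,0,0]]'
python3 - <<'E'
from h import *
W=[];
for i in range(6):
    p,d,w=cap("top"); W.append(w)
save(p,"pics/t1.png",1.25); 
s=bot.read_state(); R=s["tcp_rot"];t=np.array([.5772,-.0240,.257-.0187])
print(s["joint_positions"],R.T@(t-s["position"])*1000, "yaw err",87.2-np.degrees(np.arctan2(R[1,1],R[0,1])), s["opening"])
V=[cap("side")[2] for i in range(8)]; 
V=np.nanmedian(V,0);W=np.nanmedian(W,0);np.savez("avg.npz",V=V,W=W)
F=V[138:170,362:392].reshape(-1,3)
F=F[(F[:,2]>.1)&(F[:,1]>-.44)]
fr=F[(F[:,1]>-.395)&(F[:,1]<-.378)&(F[:,2]<.155)]
A=np.c_[fr[:,0],fr[:,2],np.ones(len(fr))]; k=np.linalg.lstsq(A,fr[:,1],rcond=None)[0]; print("face",len(fr),k,"yaw slope deg",np.degrees(np.arctan(k[0])),np.std(A@k-fr[:,1]))
l=F[(F[:,1]>-.374)];print("lens",len(l),l.mean(0),np.percentile(l,[5,50,95],axis=0).round(4).tolist())
for n,X in(("s",V),("t",W)):
    T=X.reshape(-1,3);T=T[(T[:,2]>.159)&(T[:,2]<.172)&(abs(T[:,0]-.49)<.05)&(abs(T[:,1]+.41)<.05)]
    print(n,len(T),T.mean(0),cv2.minAreaRect((T[:,:2]*1000).astype(np.float32)))
E
```

```text
time_s: 1.7
position: [0.4861, 0.1056, 0.4218]
tcp_rot: [[-0.999, 0.045, -0.002], [0.045, 0.999, -0.002], [0.001, -0.002, -1.0]]
force: [0.6, 0.3, -0.4]
opening: 0.691
time_s: 2.2
position: [0.578, -0.0271, 0.4205]
tcp_rot: [[-0.999, 0.048, -0.004], [0.048, 0.999, -0.001], [0.004, -0.001, -1.0]]
force: [-0.2, 1.0, -0.5]
opening: 0.69
[ -13.40808186   17.1254735    72.02005518   -0.1232254    90.90272858
 -100.96533971] [ -1.02904307   0.36196352 184.12072211] yaw err -0.35543740834263815 0.689304563777068
face 109 [ 0.01241277  0.03831667 -0.39836728] yaw slope deg 0.7111628348338854 0.002169118828377564
lens 78 [ 0.49009141 -0.3692802   0.13689229] [[0.4759, -0.3722, 0.1212], [0.4901, -0.369, 0.1376], [0.5045, -0.3676, 0.1505]]
s 30 [ 0.49067544 -0.41079739  0.1629222 ] ((495.88555908203125, -414.916748046875), (20.629610061645508, 47.60659408569336), 77.36788940429688)
t 179 [ 0.49133225 -0.4117128   0.16111681] ((491.5538024902344, -411.31744384765625), (44.53993606567383, 53.943729400634766), 89.8705062866211)
```

```bash
python3 -m inch '[[60,-1,0,50,0.006],[60,-1,0,100,0.006],[60,-1,0,130,0.006],[60,-1,0,150,0.006],[60,-1,0,150,0.006]]'
python3 - <<'E'
from h import *
s=bot.read_state(); R=s["tcp_rot"];t=np.array([.5772,-.0240,.257-.0187])
print(s["joint_positions"],R.T@(t-s["position"])*1000, "yaw err",87.2-np.degrees(np.arctan2(R[1,1],R[0,1])), s["opening"])
p1,_,_=cap("side");p2,_,_=cap("top")
z=lambda p:cv2.resize(p,(500,500),interpolation=cv2.INTER_CUBIC)
save(np.hstack([z(p1[120:280,220:380]),z(p2[130:260,240:370])]),"pics/g1.png",.8)
E
```

```text
time_s: 3.4
position: [0.5758, -0.0255, 0.2686]
tcp_rot: [[-0.999, 0.051, -0.009], [0.051, 0.999, -0.0], [0.009, -0.001, -1.0]]
force: [0.4, 0.7, 0.2]
opening: 0.689
[ -13.56458595   23.78650158   85.69583265   -0.14328908   71.01850562
 -100.59713062] [-1.60442388  1.57139159 30.28290844] yaw err 0.12007295205243906 0.6888280065629656
```

View pics/g1.png

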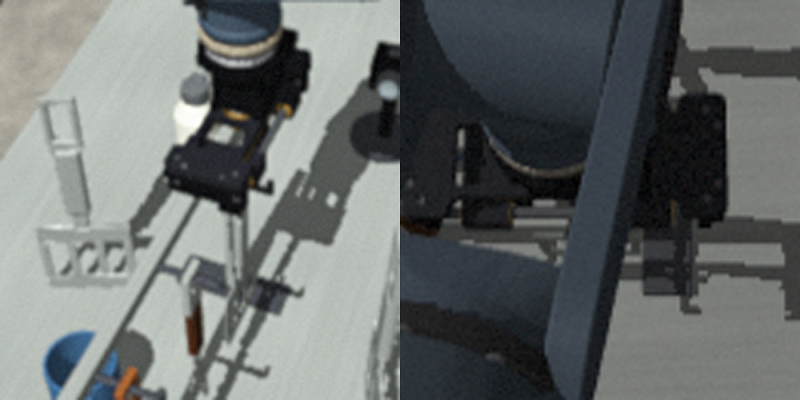

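Gripper is centred over the lifter's slotted end, clear of the bar and the fork. Final descent and closing.

```bash
python3 -m inch '[[60,-1.5,1.5,15,0],[60,-1.5,1.5,29,0],[60,-1.5,1.5,29,0],[15,-1.5,1.5,29,0],[15,-1.5,1.5,29,0],[15,-1.5,1.5,29,0],[15,-1.5,1.5,29,0],[15,-1.5,1.5,29,0]]'
```

```text
time_s: 4.3
position: [0.5801, -0.0246, 0.2437]
tcp_rot: [[-0.999, 0.051, -0.001], [0.051, 0.999, -0.002], [0.0, -0.002, -1.0]]
force: [-1.0, 2.6, 1.7]
opening: 0.317
```

```bash
python3 -m inch '[[10,0,0,0,0],[10,0,0,-6,0],[10,0,0,-12,0],[10,0,0,-18,0],[10,0,0,-22,0],[10,0,0,-22,0],[10,0,0,-22,0]]'
python3 - <<'E'
from h import *
p1,_,w=cap("side")
save(p1[110:270,220:400],"pics/g2.png",3)
th=np.radians(-2.8);rx=np.array([np.cos(th),np.sin(th)]);ry=np.array([-rx[1],rx[0]])
W=w.reshape(-1,3);r=np.c_[(W[:,:2]-[.6207,.0985])@rx,(W[:,:2]-[.6207,.0985])@ry,W[:,2]]
q=r[(r[:,0]>-.065)&(r[:,0]<-.015)&(abs(r[:,1]+.125)<.06)&(r[:,2]>.02)]
for lo,hi in((.02,.10),(.10,.16),(.17,.23)):
    k=q[(q[:,2]>lo)&(q[:,2]<hi)]; print(lo,len(k),np.percentile(k,[2,50,98],axis=0).round(4).tolist())
E
```

```text
time_s: 5.0
position: [0.5801, -0.0246, 0.2659]
tcp_rot: [[-0.999, 0.051, -0.0], [0.051, 0.999, -0.002], [0.0, -0.002, -1.0]]
force: [-0.0, -0.5, -1.9]
opening: 0.314
0.02 89 [[-0.0376, -0.1666, 0.0642], [-0.0363, -0.1266, 0.079], [-0.0338, -0.082, 0.0979]]
0.1 137 [[-0.0375, -0.1676, 0.1027], [-0.0364, -0.1198, 0.1359], [-0.0336, -0.0817, 0.1565]]
0.17 88 [[-0.0417, -0.1325, 0.1772], [-0.0389, -0.1165, 0.2036], [-0.0301, -0.1132, 0.2271]]
```

View pics/g2.png

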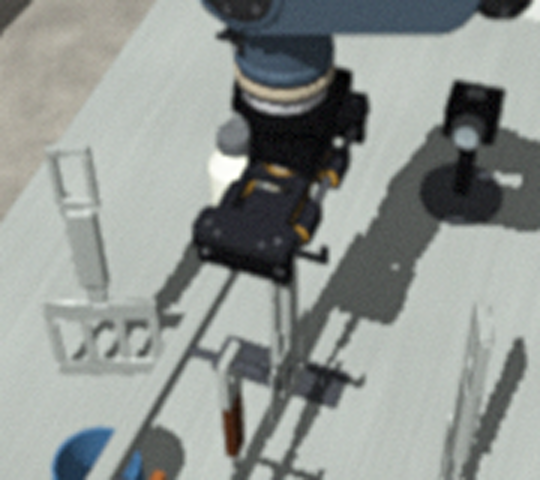

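Blade bottom rose from 0.040 to 0.063 m and the lifter hangs true. Drawing it off the peg to rail -x.

```bash
python3 -m inch '[[10,10,0,0,0],[10,20,0,0,0],[10,30,0,0,0],[10,40,0,0,0],[10,50,0,0,0],[10,60,0,0,0],[10,60,0,0,0]]'
python3 - <<'E'
from h import *
s=bot.read_state();print(s["joint_positions"].round(1))
th=np.radians(-2.8);rx=np.array([np.cos(th),np.sin(th)]);ry=np.array([-rx[1],rx[0]])
p1,_,w=cap("side")
W=w.reshape(-1,3);r=np.c_[(W[:,:2]-[.6207,.0985])@rx,(W[:,:2]-[.6207,.0985])@ry,W[:,2]]
q=r[(r[:,0]>-.13)&(r[:,0]<-.08)&(abs(r[:,1]+.125)<.06)&(r[:,2]>.02)&(r[:,2]<.16)]
print(len(q),np.percentile(q,[2,50,98],axis=0).round(4).tolist())
R=s["tcp_rot"];t=np.array([.49,-.217,.30]);print(R.T@(t-s["position"])*1000)
E
```

```text
time_s: 5.75
position: [0.5181, -0.0211, 0.2657]
tcp_rot: [[-0.999, 0.051, -0.003], [0.051, 0.999, -0.002], [0.002, -0.002, -1.0]]
force: [0.7, 0.8, -1.5]
opening: 0.317
[-1.460e+01  1.910e+01  9.410e+01 -1.000e-01  6.700e+01 -1.016e+02]
186 [[-0.0998, -0.1652, 0.0636], [-0.0986, -0.1171, 0.1119], [-0.0956, -0.0808, 0.1543]]
[  18.16266076 -197.09679831  -33.92552303]
```

```bash
python3 -m inch '[[10,2,-10,-6,0],[10,5,-30,-14,0.08],[10,8,-55,-22,0.2],[10,11,-82,-30,0.34],[10,14,-110,-32,0.48],[10,16,-138,-32,0.62],[10,17,-162,-32,0.76],[10,18,-180,-32,0.9]]'
python3 - <<'E'
from h import *
s=bot.read_state();print(s["joint_positions"].round(1))
R=s["tcp_rot"];t=np.array([.49,-.217,.297]);print(R.T@(t-s["position"])*1000,np.arctan2(R[1,1],R[0,1]))
E
```

```text
time_s: 6.6
position: [0.4924, -0.203, 0.2988]
tcp_rot: [[-0.575, 0.818, 0.0], [0.818, 0.575, -0.004], [-0.003, -0.002, -1.0]]
force: [-0.5, -1.0, -2.4]
opening: 0.318
[-34.3  18.1  89.8  -0.2  72.  -69.4]
[-10.06898979 -10.03280511   1.87980577] 0.6126421192531641
```

```bash
python3 -m inch '[[10,-4,-4,1,0.12],[10,-8,-8,2,0.26],[10,-10,-10,2,0.4],[10,-10,-10,2,0.52],[10,-10,-10,2,0.612],[10,-10,-10,2,0.612],[10,-10,-10,2,0.612]]'
cat > m.py <<'E'
from h import *
s=bot.read_state();R=s["tcp_rot"];print("yaw",np.degrees(np.arctan2(R[1,1],R[0,1])),s["position"])
N=8
r=[cap("side") for i in range(N)];V=np.nanmedian([x[2] for x in r],0);p=np.mean([x[0] for x in r],0).astype(np.uint8)
r=[cap("top") for i in range(N)];W=np.nanmedian([x[2] for x in r],0)
save(p[100:240,280:420],"pics/b%d.png"%int(s["time_s"]*100),4)
np.savez("cur.npz",V=V,W=W,p=p,pt=r[0][0])
by=s["position"][1]
for n,X in(("side",V),("top",W)):
    q=X.reshape(-1,3);q=q[(abs(q[:,0]-.49)<.07)&(abs(q[:,1]-by)<.03)&(q[:,2]>.06)&(q[:,2]<.26)]
    b=q[q[:,2]<.18]
    if len(b)<10: print(n,len(b));continue
    print(n,len(b),np.percentile(b,[1,50,99],axis=0).round(4).tolist())
    A=np.c_[b[:,0]-.49,b[:,2]-.138,np.ones(len(b))];k=np.linalg.lstsq(A,b[:,1],rcond=None)[0];e=abs(A@k-b[:,1])<.005
    k=np.linalg.lstsq(A[e],b[e,1],rcond=None)[0];print("plane yaw,tilt deg, y0",np.degrees(np.arctan(k[:2])),k[2],e.sum())
    h=q[(q[:,2]>.185)&(q[:,2]<.235)];print("handle",len(h),h.mean(0) if len(h) else 0,np.percentile(h[:,0],[3,97]) if len(h) else 0)
E
python3 m.py; ls pics
```

```text
time_s: 7.3
position: [0.4901, -0.2176, 0.2971]
tcp_rot: [[-0.002, 1.0, 0.001], [1.0, 0.002, -0.004], [-0.004, 0.001, -1.0]]
force: [0.6, -1.1, -2.5]
opening: 0.32
yaw 0.13264931260896215 [ 0.4900925  -0.21761295  0.29714081]
side 368 [[0.4486, -0.2179, 0.094], [0.4905, -0.2154, 0.14], [0.5333, -0.214, 0.1794]]
plane yaw,tilt deg, y0 [-0.42343862  0.32054789] -0.2155136054039625 368
handle 77 [ 0.48999532 -0.21170488  0.21387304] [0.48042748 0.49978484]
top 22 [[0.4513, -0.2171, 0.1057], [0.4628, -0.2146, 0.1606], [0.475, -0.2144, 0.1765]]
plane yaw,tilt deg, y0 [-1.8207863  1.2339459] -0.21613841369039424 22
handle 0 0 0
b730.png
c1.png
g1.png
g2.png
side0.png
t1.png
top0.png
```

```bash
python3 - <<'E'
from h import *
from scipy.optimize import least_squares
a=np.load("avg.npz");c=np.load("cur.npz")
def sdf(P,f):
    x,y,zl,yaw=f; d=P-[x,y,zl]; cc,s=np.cos(yaw),np.sin(yaw)
    L=np.c_[d[:,0]*cc+d[:,1]*s,-d[:,0]*s+d[:,1]*cc,d[:,2]]
    q=abs(L)-[.025,.03,.024]; b=np.linalg.norm(np.maximum(q,0),axis=1)+np.minimum(q.max(1),0)
    rr=np.hypot(L[:,1],L[:,2])-.016; h=np.maximum(rr,abs(L[:,0]-.032)-.012)
    return np.minimum(b,np.where(h>0,h,h))
sets=dict(sideavg=[a["V"]],topavg=[a["W"]],cur=[c["V"],c["W"]],all=[a["V"],a["W"],c["V"],c["W"]])
for n,S in sets.items():
    P=np.concatenate([X.reshape(-1,3) for X in S]);P=P[(P[:,2]>.112)&(abs(P[:,0]-.49)<.06)&(P[:,1]<-.34)&(P[:,1]>-.47)]
    for y0 in(1.5,1.64):
        r=least_squares(lambda f:sdf(P,f),[.49,-.411,.139,y0],loss="soft_l1",f_scale=.002,x_scale=[.01,.01,.01,.1])
        x,y,z,w=r.x;print(n,len(P),r.x.round(4),"yaw",np.degrees(w).round(2),"lens",(x+.044*np.cos(w)).round(4),(y+.044*np.sin(w)).round(4),z.round(4),"cost",r.cost)
# foot ring: top face of the foot by darkness in top pic
X=c["W"];pt=c["pt"].astype(int);print("pt foot", pt[240:250:3,430:470:6].sum(-1).tolist())
V=c["V"]; l=V[138:170,362:392].reshape(-1,3);l=l[(l[:,1]>-.374)&(l[:,1]<-.35)&(l[:,2]>.1)];print(len(l),np.percentile(l,[3,50,97],axis=0).round(4).tolist())
b=V.reshape(-1,3);b=b[(abs(b[:,0]-.49)<.06)&(abs(b[:,1]+.2155)<.008)&(b[:,2]<.2)&(b[:,2]>.05)]
h,e=np.histogram(b[:,2],np.arange(.084,.2,.004));print([(round(x,3),int(y)) for x,y in zip(e,h)])
E
```

```text
sideavg 377 [ 0.4911 -0.4126  0.1346  1.592 ] yaw 91.21 lens 0.4901 -0.3686 0.1346 cost 0.00030688639546118656
sideavg 377 [ 0.4911 -0.4126  0.1346  1.592 ] yaw 91.21 lens 0.4901 -0.3686 0.1346 cost 0.0003068863954612589
topavg 779 [ 0.4909 -0.4122  0.1351  1.6022] yaw 91.8 lens 0.4895 -0.3682 0.1351 cost 0.0007661799502571437
topavg 779 [ 0.4909 -0.4122  0.1351  1.6022] yaw 91.8 lens 0.4895 -0.3682 0.1351 cost 0.0007661799502599431
cur 338 [ 0.4901 -0.4124  0.1346  1.6231] yaw 93.0 lens 0.4878 -0.3684 0.1346 cost 0.00024149734864716127
cur 338 [ 0.4902 -0.4124  0.1346  1.622 ] yaw 92.93 lens 0.4879 -0.3684 0.1346 cost 0.0002414687102105551
all 1494 [ 0.4907 -0.4124  0.135   1.6036] yaw 91.88 lens 0.4893 -0.3684 0.135 cost 0.0013585404351489328
all 1494 [ 0.4907 -0.4124  0.135   1.6037] yaw 91.89 lens 0.4893 -0.3684 0.135 cost 0.0013585420642160926
pt foot [[36, 36, 28, 131, 152, 122, 143], [30, 33, 34, 78, 143, 140, 150], [9, 18, 78, 83, 142, 144, 141], [80, 88, 81, 90, 140, 146, 149]]
65 [[0.4743, -0.3726, 0.1205], [0.4874, -0.3689, 0.1368], [0.4991, -0.3669, 0.152]]
[(np.float64(0.084), 0), (np.float64(0.088), 1), (np.float64(0.092), 13), (np.float64(0.096), 26), (np.float64(0.1), 24), (np.float64(0.104), 26), (np.float64(0.108), 26), (np.float64(0.112), 10), (np.float64(0.116), 11), (np.float64(0.12), 8), (np.float64(0.124), 8), (np.float64(0.128), 12), (np.float64(0.132), 10), (np.float64(0.136), 9), (np.float64(0.14), 10), (np.float64(0.144), 10), (np.float64(0.148), 12), (np.float64(0.152), 10), (np.float64(0.156), 7), (np.float64(0.16), 27), (np.float64(0.164), 25), (np.float64(0.168), 29), (np.float64(0.172), 28), (np.float64(0.176), 26), (np.float64(0.18), 32), (np.float64(0.184), 3), (np.float64(0.188), 5), (np.float64(0.192), 6)]
```

View pics/b730.png

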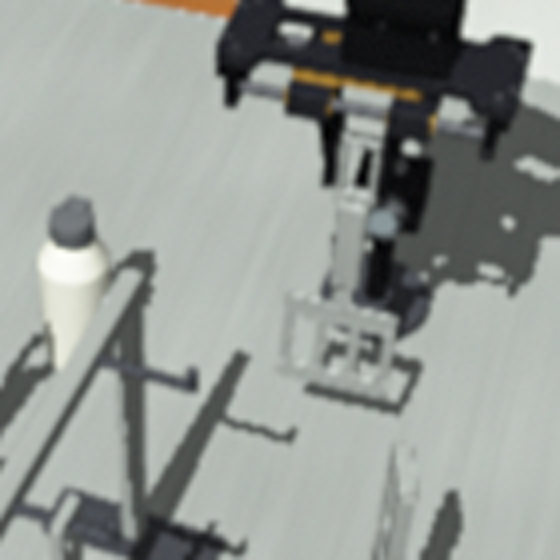

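The lifter is held vertical, with the blade in front of the camera at crop (340,340). The lens at crop (383,218) is partly hidden behind the handle, and the bottle and rail are undisturbed. I'll check lens height and yaw from the unobstructed first pictures, rectified.

```bash
python3 - <<'E'
from h import *
a=np.load("side0.npz")["p"];b=np.load("top0.npz")["p"];A=np.load("avg.npz");c=np.load("cur.npz")
def rect(n,img,f):
    m=vision.camera_model(n);K=np.array(m["intrinsics"]);T=np.array(m["camera_from_world"])
    g=np.mgrid[:400,:400]; P=f(g[1]/400,g[0]/400)
    C=P@T[:3,:3].T+T[:3,3];uv=C@K.T;uv=(uv[...,:2]/uv[...,2:]).astype(np.float32)
    o=cv2.remap(img,uv[...,0],uv[...,1],cv2.INTER_CUBIC)
    for k in range(0,400,50): o[k,::4]=[255,0,0];o[::4,k]=[255,0,0]
    return o
E=np.ones((400,400))
# left: top view on plane z=.163, x to right .41...57? cols x=.43..55, rows y=-.35..-.47 (15mm grid)
o1=rect("top",b,lambda s,t:np.stack([.43+.12*s,-.35-.12*t,.163*E],-1))
# right: side view on plane y=-.368, cols x .55..43? keep x .43...55, rows z .20...08
o2=rect("side",a,lambda s,t:np.stack([.43+.12*s,-.368*E,.20-.12*t],-1))
save(np.hstack([o1,o2]),"pics/r.png")
for X in(A["V"],A["W"]):
    q=X.reshape(-1,3);q=q[(abs(q[:,0]-.49)<.018)&(abs(q[:,1]+.412)<.015)&(q[:,2]>.1)];print("top z",len(q),np.percentile(q[:,2],[10,50,90]))
E
```

```text
top z 61 [0.1575252  0.15888906 0.16580963]
top z 190 [0.15793195 0.15903502 0.16646268]
```

View pics/r.png

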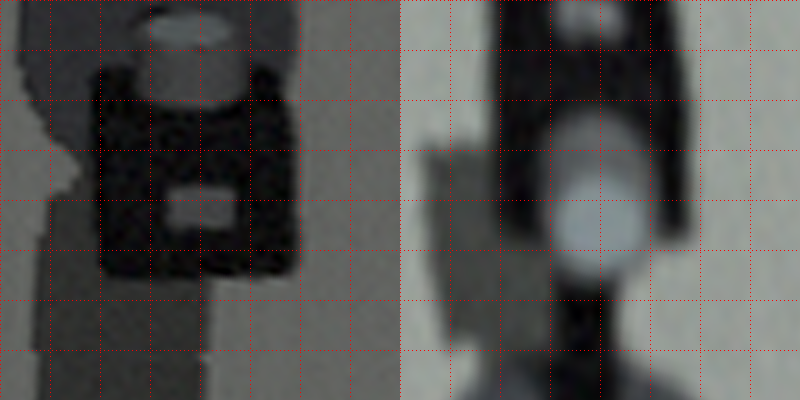

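Lens: head top at 0.159 m gives lens z of 0.135, and the glass is at (0.490, -0.368) with yaw about 91.8°. The blade needs a small correction: -6 mm in x, -1 mm in y, -3.5 mm in z, +1.8° yaw.

```bash
python3 -m inch '[[10,-0.5,-3,2,-0.015],[10,-1.3,-6,3.5,-0.033],[10,-1.3,-6,3.5,-0.033],[10,-1.3,-6,3.5,-0.033],[10,-1.3,-6,3.5,-0.033],[10,-1.3,-6,3.5,-0.033]]'
python3 m.py; python3 - <<'E'
from h import *
c=np.load("cur.npz");b=c["V"].reshape(-1,3);b=b[(abs(b[:,0]-.485)<.06)&(abs(b[:,1]+.2168)<.008)&(b[:,2]<.178)&(b[:,2]>.05)]
print(np.percentile(b,[.7,99.3],axis=0).round(4).tolist()); h,e=np.histogram(c["V"].reshape(-1,3)[:,2][(abs(c["V"].reshape(-1,3)[:,1]+.2168)<.008)&(abs(c["V"].reshape(-1,3)[:,0]-.485)<.06)],np.arange(.084,.194,.003));print(h.tolist())
s=bot.read_state();print(s["time_s"],s["qvel"].round(2),s["force"].round(1))
E
```

```text
time_s: 8.7
position: [0.4841, -0.2183, 0.2935]
tcp_rot: [[-0.034, 0.999, 0.001], [0.999, 0.034, -0.004], [-0.004, 0.001, -1.0]]
force: [-0.3, 0.6, -1.8]
opening: 0.319
yaw 1.9314796139403143 [ 0.48409837 -0.21831146  0.29348073]
side 401 [[0.4425, -0.2194, 0.0898], [0.4836, -0.2166, 0.1419], [0.5272, -0.2145, 0.1792]]
plane yaw,tilt deg, y0 [1.43488394 0.23737298] -0.21641913232690677 401
handle 79 [ 0.48448719 -0.21264345  0.21378316] [0.47445241 0.49472012]
top 29 [[0.4422, -0.2197, 0.1012], [0.4494, -0.217, 0.1602], [0.4643, -0.2165, 0.1793]]
plane yaw,tilt deg, y0 [1.86640055 0.48628072] -0.21605900795526162 29
handle 0 0 0
[[0.4424, -0.2194, 0.0894], [0.5273, -0.2145, 0.1775]]
[0, 5, 18, 14, 19, 19, 17, 22, 6, 8, 8, 8, 7, 8, 9, 8, 8, 5, 8, 9, 8, 8, 6, 8, 13, 20, 21, 20, 20, 23, 22, 26, 3, 3, 5, 3]
9.5 [-0.1   0.04  0.07 -0.    0.04 -0.03] [-0.8 -1.1 -2.4]
```

```bash
python3 - <<'E'
import numpy as np; from h import save
c=np.load("cur.npz"); save(c["p"],"pics/fin.png",1.25)
E
```

```text
(no output)
```

View pics/fin.png

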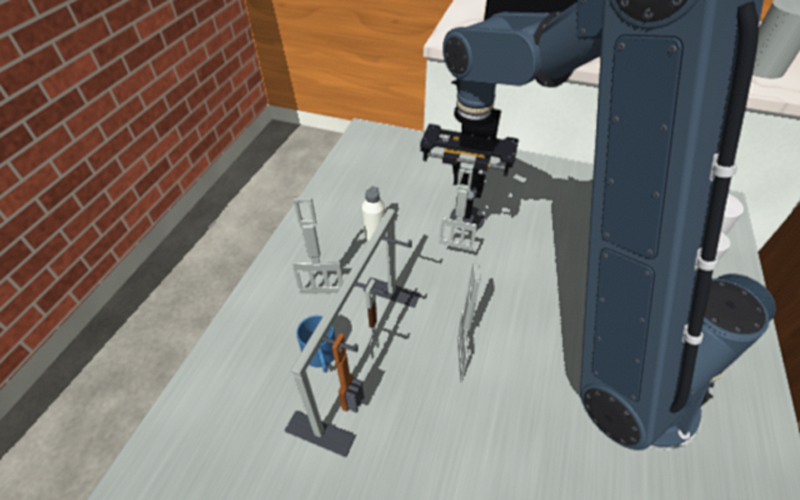

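The lifter is held before the camera at (460,235). The brush (343,370), fork (372,300), mug and bottle are where they were, and the -y peg is empty.

```bash
python3 -c "
from rig import bot
print(bot.hand_in())"
```

```text
the job is handed in; nothing more can be done
None
```

I lifted the grill lifter about 22 mm off its peg, drew it 60 mm clear of the peg's tip, and turned it to face the inspection camera. I handed the job in with it still gripped, at about 9.5 s on the robot's clock.

| Last check | Blade | Target |
|---|---|---|
| Middle of blade (m) | (0.485, -0.218, 0.1345) | (0.485, -0.218, 0.135) |
| Distance from the glass | about 150 mm | 150 mm |
| Direction of the flat (yaw) | 91.4–91.9° | about 91.8° |
| Tilt from vertical | 0.2–0.5° | 0° |

- **Scene:** The last picture showed the brush and fork still hanging and the mug and bottle in place. The largest force in the readings at the end of each move was a few newtons.
- **Least certain:** The lens direction was hard to measure; estimates ran from about 90.7° to 93°. At 15 cm that could put the blade about 3 mm off sideways. Two estimates of the lens height also disagreed by 2–3 mm (0.137 against 0.134–0.135 m). I used 0.135 m, which the top of the camera head and the image of the glass both support.

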